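# Load the parts carousel and hold it at the pick pointer

### The arm

A 7-joint arm with a two-finger parallel gripper is mounted at the origin on the work surface. World frame = base frame: x ahead of the robot, y to its left, z up, the work surface at z = 0. Lengths are in m, angles in rad, forces in N, time in s.
With the tool pointing down it reaches from about 0.425 to 0.925 m from the base axis. Payload 6.8 kg.
Tool frame: the origin (TCP) lies between the finger pads; the fingertips stand 22 mm ahead of it and the grasp point (between the pads) lies 3 mm ahead of it (bot.tip_reach is the distance from the TCP to the fingertips, in m); z points along the fingers, x is the direction in which the jaws open and shut, and the axes are right-handed (so a half turn about z gives the same grasp; the last joint's range is limited). The gripper opens to 85 mm and grips with 20 to 120 N. Pads are 22 mm wide; open, the fingers measure 114 mm over their backs; the gripper's body (76 mm by 85 mm) begins 54 mm behind the grasp point. The pads swing forward as they close: fully open they stand 13 mm farther back than shut.
Start: joints at [1.208, 0.477, 0.022, 1.555, -0.011, 1.109, -0.083], TCP at [0.17, -0.653, 0.253] pointing down, gripper open.
Joint ranges: [-2.96, 2.96], [-0.34, 2.1], [-1.41, 1.46], [0.24, 2.44], [-1.37, 4.51], [0.17, 1.92], [-2.96, 2.96]. Speed limits (rad/s): [2.39, 2.39, 3.14, 3.14, 3.14, 3.14, 3.14].

### API

Orientations are given as a unit quaternion [w, x, y, z].
In Python, from station import bot gives the robot as it stands.
- The arm moves only by the tool step_arm, never from a script. Its argument "targets" is a list of rows, each a list of 5 numbers: the shift along the tool's x, y, z in mm, then the turn about the tool's z in degrees, then the closure, from 0 (fully open) to 1 (shut). In form: [[dx, dy, dz, spin, jaw], ...]. A call has 1 to 20 rows; each row is the pose to reach, as a shift and turn from the pose commanded when the call began, along the tool's axes at that moment; what a row does not reach only later rows make up. A row lasts 1/12 s, in which the tool goes at most 41.7 mm and 7.16 degrees, less where a joint would pass 70% of its speed; a pose out of reach is approached as far as the arm can. A call with a gripper value outside its range is refused whole. The fingers move at their own pace and stop on an object; "newtons" is the grip in N (left out, the last holds). Time passes only in rows, so rows that repeat a pose let the fingers close. It gives the time, the measured TCP pose, the force and the opening at its end, in the units of the state.
- bot.get_obs(): the state, without advancing time (a new reading comes with each control period).
- bot.read_camera(name): name is "side" or "top" or "wrist"; returns a dict with "frame" (384x512x3 uint8, red, green, blue), "z_map" (384x512 float32, m along the optical axis (not along the pixel's ray), 0 where there is no reading), "fov_y" (degrees; the focal length in pixels is half the picture's height over the tangent of half this angle, whatever the lens; pixels are square), "cx", "cy" (the principal point, pixels), "R" (3x3) and "t" (3): a world point X has camera coordinates R X + t. Camera axes: x right, y down, z forward; pixel columns grow to the right and rows downward; lengths in m; the calibration is good to about 2 mm. A picture is of the moment at which its call begins.
- bot.hand_in(): hands the job in, once; it reports no verdict.
The state is a dict: "t": time; "q": joint angles; "joint_vel": joint speeds; "joint_torque": joint torques, N m; "eef_pos": TCP position; "tool_rot": TCP orientation; "contact_force": force on the tool from outside, world axes, zero at the start; "torque": the same for the moment, N m; "gripper_width": opening from 0.0 (shut) to 1.0 (fully open).
Only numpy, scipy, OpenCV 4.12 (cv2) and the standard library are available. Lean on these libraries where they do the work, as an engineer would, in place of code of your own. Each camera call takes 0.05 s, during which the arm holds its last target.

### The job

Stand the jar with the orange lid upright in the empty orange-ringed pocket of the parts carousel and let go of it. Then take hold of one of the carousel's black upright posts and gently turn the carousel until that jar faces the front, in line with the yellow pointer on the stand. Finish still gripping the post, holding the carousel still there, and leave the blue-lidded jar, the carton and the tape roll where they are.

Things in the scene. Friction and masses are not known exactly. Their poses are not given: they have to be found in the camera images.
- jar_mid (a point): centre of the loose jar with the orange lid: an upright clear cylinder 44 mm across and 60 mm tall (lid included, all one width, about 140 g) that stands on the bench; the point is half-way up, z axis up along the jar
- pocket (a point): centre of the floor of the empty pocket on the turntable, 30 mm above the bench and 95 mm from the turntable's axis: an orange ring 52 mm inside, 58 mm outside, walls 12 mm high, standing on the turntable's disc; its -x axis points outward from the turntable's axis
- turntable: the carousel's aluminium turntable, a disc 280 mm across, 10 mm thick, turning about its vertical axis (z up) with light friction (about 0.12 N m), either way, no stop within a turn; it stays where it is left. Origin: on the axis at the disc's underside, 20 mm above the bench. Empty pocket at its -x; fixed jars at +x (green lid), +y (white), -y (grey), 95 mm out, tops 90 mm above the bench
- front (a point): the place at the front where the centre of the pocket's floor must come: a fixed point of the stand, 95 mm from the turntable's axis towards the yellow pointer block, 30 mm above the bench. The pointer block itself (34 x 36 mm, 26 mm high) stands on the bench just outside the disc, 151 to 185 mm from the axis, on the side of the robot
- blue_mid (a point): centre (half-way up) of the loose jar with the blue lid, 44 mm across and 60 mm tall, standing on the bench: leave it alone
- orange_jar: the same orange-lidded jar, origin at the centre of its underside, z axis up
- carton: brown carton 80 x 110 x 60 mm (x, y, z) on the bench, origin at the centre of its underside: leave it alone
- tape: roll of grey tape lying flat, 100 mm across, 76 mm hole, 48 mm high, origin at the centre of its underside: leave it alone
- post0 (a point): top of a black round post of the turntable, 14 mm in diameter, standing 110 mm from the turntable's axis at 45 degrees counter-clockwise from the turntable's x axis (midway between two jar places); its top is 118 mm above the bench, 28 mm above the jars' tops, and it is free to be gripped there from above
- post1 (a point): top of a black round post of the turntable, 14 mm in diameter, standing 110 mm from the turntable's axis at 135 degrees counter-clockwise from the turntable's x axis (midway between two jar places); its top is 118 mm above the bench, 28 mm above the jars' tops, and it is free to be gripped there from above
- post2 (a point): top of a black round post of the turntable, 14 mm in diameter, standing 110 mm from the turntable's axis at 225 degrees counter-clockwise from the turntable's x axis (midway between two jar places); its top is 118 mm above the bench, 28 mm above the jars' tops, and it is free to be gripped there from above
- post3 (a point): top of a black round post of the turntable, 14 mm in diameter, standing 110 mm from the turntable's axis at 315 degrees counter-clockwise from the turntable's x axis (midway between two jar places); its top is 118 mm above the bench, 28 mm above the jars' tops, and it is free to be gripped there from above
There are look-alikes about, which are no part of the job. Leave any purple or red look-alike of the orange_jar alone.

How it is judged:
By the outcome, as a careful person would: the job done as asked, in the order asked, and still so for the second after the job is handed in, while the arm keeps its last pose, push and grip.
It also fails if it takes over 58 s, if anything falls off the work surface, if the arm or the gripper's body presses on something with over 40 N, if the wrist force passes 120 N, or if a joint passes its speed limit or range.

## Working session

There is one attempt and no reset: what is moved stays moved. The work goes in short steps, Python scripts to look and compute and a tool call to move; the robot and the scene stay as the last step left them, time stands still between calls to the robot, and variables do not carry over. Pictures are saved under pics/ and viewed, and the job is handed in when it is done.

Besides the shell and the picture viewer there is one more tool, called by a JSON object that holds its "method" and its "body", one argument or row to a line. step_arm: Moves the arm, as the interface text tells. Its arguments: {"type":"object","properties":{"targets":{"type":"array"},"newtons":{"type":"number"}},"required":["targets"]}

```bash
ls; mkdir -p pics
python3 - <<'E'
from station import bot
import cv2
o=bot.get_obs();print({k:o[k] for k in ('t','eef_pos','tool_rot','contact_force','gripper_width')}, bot.tip_reach)
import pickle
d={}
for n in ('side','top','wrist'):
    c=bot.read_camera(n);d[n]=c
    cv2.imwrite(f'pics/{n}0.png',c['frame'][:,:,::-1])
    print(n,c['fov_y'],c['cx'],c['cy'],c['R'].round(3).tolist(),c['t'].round(3).tolist())
pickle.dump(d,open('cam0.pkl','wb'))
E
```

```text
pics
{'t': 0.0, 'eef_pos': array([ 0.16994038, -0.65266222,  0.25228685]), 'tool_rot': array([-5.19460163e-04,  7.91220775e-01, -6.11529866e-01, -7.98844436e-04]), 'contact_force': array([-0.16910736,  0.27754157, -0.24810727]), 'gripper_width': 1.0014000581468054} 0.022
side 45.3423079378237 247.95540005333058 195.34488378606397 [[-0.734, -0.679, 0.005], [-0.478, 0.512, -0.713], [0.481, -0.526, -0.701]] [0.424, 0.363, 1.213]
top 57.48058880588136 258.371098138204 187.06207542446623 [[-0.012, -1.0, -0.004], [-0.996, 0.012, -0.09], [0.09, 0.003, -0.996]] [-0.022, 0.581, 1.01]
wrist 61.39034866550496 254.72102336726994 190.3310605962131 [[0.252, -0.968, -0.002], [-0.921, -0.241, 0.306], [-0.297, -0.076, -0.952]] [-0.674, -0.041, 0.381]
```

View pics/side0.png

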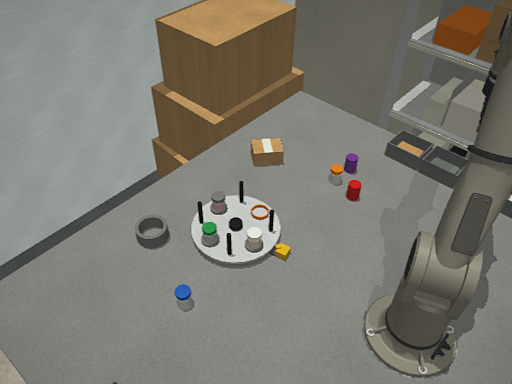

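View pics/top0.png

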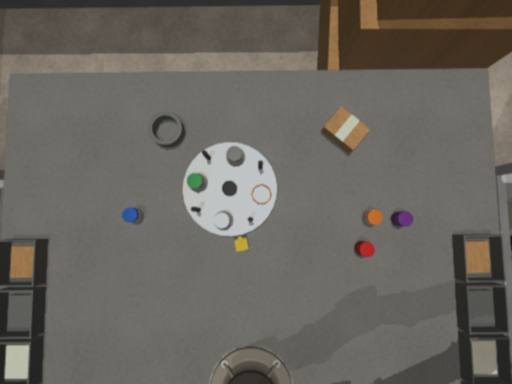

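View pics/wrist0.png

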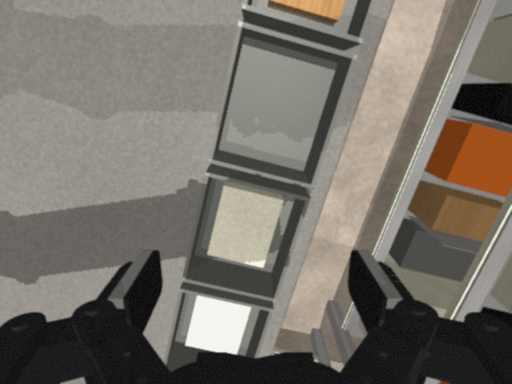

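The top view shows the orange lid at about (375,217), the red and purple decoys at (366,249) and (403,219), the carousel hub at (229,188), the empty ring at (261,194) and the pointer at (241,244). I'll measure these with colour masks in both views.

```bash
cat > h.py <<'E'
import numpy as np, cv2, pickle
def K(c):
    f=c['frame'].shape[0]/2/np.tan(np.radians(c['fov_y']/2)); return f
def ray(c,u,v):
    f=K(c); d=np.array([(u-c['cx'])/f,(v-c['cy'])/f,1.]); R=np.array(c['R']);t=np.array(c['t'])
    return -R.T@t, R.T@d
def onplane(c,u,v,z):
    o,d=ray(c,u,v); return o+d*(z-o[2])/d[2]
def tri(c1,p1,c2,p2):
    o1,d1=ray(c1,*p1);o2,d2=ray(c2,*p2);d1/=np.linalg.norm(d1);d2/=np.linalg.norm(d2)
    A=np.stack([d1,-d2],1);s=np.linalg.lstsq(A,o2-o1,rcond=None)[0]
    a=o1+s[0]*d1;b=o2+s[1]*d2; return (a+b)/2,np.linalg.norm(a-b)
def cloud(c):
    z=c['z_map'];f=K(c);h,w=z.shape;v,u=np.mgrid[:h,:w]
    P=np.stack([(u-c['cx'])/f*z,(v-c['cy'])/f*z,z],-1)
    P=(P-np.array(c['t']))@np.array(c['R']); P[z==0]=np.nan; return P
def proj(c,X):
    p=np.array(c['R'])@X+np.array(c['t']);f=K(c); return p[:2]/p[2]*f+[c['cx'],c['cy']]
def blobs(c,lo,hi,amin=10):
    hsv=cv2.cvtColor(c['frame'],cv2.COLOR_RGB2HSV); m=cv2.inRange(hsv,np.array(lo),np.array(hi))
    n,l,s,ce=cv2.connectedComponentsWithStats(m)
    return [(s[i,4],ce[i],s[i,:4],l==i) for i in range(1,n) if s[i,4]>=amin]
E
python3 - <<'E'
from h import *
np.set_printoptions(precision=4,suppress=True)
d=pickle.load(open('cam0.pkl','rb'))
for n in ('top','side'):
    c=d[n];P=cloud(c)
    for col,lo,hi in (('orange',(5,170,120),(18,255,255)),('yellow',(20,170,120),(32,255,255)),('blue',(100,150,60),(125,255,255)),('green',(50,150,60),(80,255,255)),('red',(0,180,80),(4,255,255)),('purple',(126,100,40),(150,255,255))):
        for b in blobs(c,lo,hi):
            p=P[b[3]]; print(n,col,b[0],b[1],b[2],'med',np.nanmedian(p,0),'max z',np.nanpercentile(p[:,2],90))
E
```

```text
top orange 162 [374.2531 216.6914] [367 210  15  14] med [ 0.4887 -0.3565  0.0596] max z 0.06169573232548471
top yellow 124 [241.0645 243.7823] [235 237  13  14] med [0.415  0.0238 0.0267] max z 0.029865881777353085
top blue 161 [129.8137 214.4596] [123 208  15  14] med [0.5053 0.3372 0.0602] max z 0.062302030686623266
top red 172 [365.8663 248.7965] [358 242  16  15] med [ 0.3992 -0.3294  0.059 ] max z 0.06199742747029875
top purple 240 [402.2417 218.4292] [392 212  21  14] med [ 0.4845 -0.4368  0.0582] max z 0.06142024211356428
side orange 890 [467.8843  19.3169] [439   5  53  29] med [ 0.5131 -1.3022  0.2754] max z 0.2784390201793548
side orange 94 [336.5851 168.7447] [331 164  12  11] med [ 0.4846 -0.351   0.0592] max z 0.06228614469261847
side orange 18 [260.3333 205.6667] [255 205  12   3] med [ 0.5735 -0.052   0.0411] max z 0.04504709251266074
side orange 25 [258.96 216.12] [251 212  18   7] med [ 0.5404 -0.0137  0.0392] max z 0.04323497826717391
side yellow 132 [281.9091 249.053 ] [275 243  15  13] med [0.413  0.0288 0.0264] max z 0.02927496739030468
side blue 195 [182.4718 291.8769] [175 285  16  15] med [0.4985 0.3443 0.0597] max z 0.062476261627087123
side green 137 [208.9343 228.    ] [203 222  13  13] med [0.5906 0.1556 0.0896] max z 0.09290815378766451
side red 216 [353.3889 189.5602] [347 180  14  21] med [ 0.3913 -0.3161  0.0491] max z 0.061315776030663106
side purple 204 [350.6667 162.8529] [344 154  14  19] med [ 0.4751 -0.4281  0.0454] max z 0.061151284077932966
```

```bash
cat >> h.py <<'E'
from scipy.spatial.transform import Rotation
def toolR(o):
    q=o['tool_rot']; return Rotation.from_quat([q[1],q[2],q[3],q[0]]).as_matrix()
def shift(o,target,ang=None):
    R=toolR(o); s=R.T@(np.array(target)-o['eef_pos'])*1000; cur=np.degrees(np.arctan2(R[1,0],R[0,0]))
    print('cur jaw angle',cur,'shift mm',s.round(1))
    if ang is not None:
        w=(cur-ang+90)%180-90; print('spin',w,'or',w-180*np.sign(w))
E
python3 - <<'E'
from h import *
from station import bot
np.set_printoptions(precision=4,suppress=True)
o=bot.get_obs();R=toolR(o);print(R)
d=pickle.load(open('cam0.pkl','rb'));c=d['wrist']
cp=-c['R'].T@c['t'];print('wrist cam in tool',R.T@(cp-o['eef_pos']),'axis',R.T@c['R'].T[:,2])
shift(o,[0.487,-0.354,0.25],36)
c=d['top'];g=cv2.cvtColor(c['frame'],cv2.COLOR_RGB2HSV)
m=((g[...,2]>150)&(g[...,1]<60)).astype(np.uint8); m[:, :150]=0;m[:,320:]=0;m[:130]=0;m[250:]=0
cs,_=cv2.findContours(m,cv2.RETR_EXTERNAL,cv2.CHAIN_APPROX_NONE);k=max(cs,key=cv2.contourArea);h=cv2.convexHull(k)
e=cv2.fitEllipse(k);print('disc ell',e, onplane(c,*e[0],.03)); e=cv2.fitEllipse(h);print(e,onplane(c,*e[0],.03))
X=np.array([onplane(c,*p[0],.03) for p in k]);A=np.c_[2*X[:,:2],np.ones(len(X))];s=np.linalg.lstsq(A,(X[:,:2]**2).sum(1),rcond=None)[0];print('circle',s[:2],np.sqrt(s[2]+s[0]**2+s[1]**2))
P=cloud(c)
print('hub', P[188,229],onplane(c,229.5,188,.03), 'green',P[181,195],'white',P[219,223],'grey',P[155,235], 'ptr',onplane(c,241.06,243.8,.026))
for b in blobs(c,(3,60,80),(19,255,255)):
    if 230<b[1][0]<290: print(b[0],b[1],b[2],onplane(c,*(b[2][:2]+(b[2][2:]-1)/2),.042))
E
```

```text
[[ 0.2521 -0.9677 -0.0005]
 [-0.9677 -0.2521  0.0013]
 [-0.0014  0.0001 -1.    ]]
wrist cam in tool [-0.0002 -0.078  -0.1219] axis [-0.0003  0.306   0.952 ]
cur jaw angle -75.39971137247457 shift mm [-209.2 -382.1    2.8]
spin 68.60028862752543 or -111.39971137247457
disc ell ((229.90121459960938, 189.367431640625), (90.58129119873047, 94.53854370117188), 50.89883041381836) [0.5749 0.0551 0.03  ]
((229.36965942382812, 188.61459350585938), (93.55210876464844, 94.40904998779297), 42.74178695678711) [0.5771 0.0567 0.03  ]
circle [0.5763 0.055 ] 0.1357195540793727
hub [0.577  0.0559 0.0522] [0.5789 0.0563 0.03  ] green [0.5943 0.1471 0.0901] white [0.4881 0.0693 0.0916] grey [0.666  0.0353 0.0909] ptr [0.4155 0.0237 0.026 ]
38 [256.3947 195.8158] [252 185  16  19] [ 0.5592 -0.0319  0.042 ]
27 [267.5926 189.8889] [261 184  11  16] [ 0.5663 -0.0509  0.042 ]
```

{"method": "step_arm", "body": {
  "targets": [
    [-13,-24,3,4,0],
    [-26,-48,6,8,0],
    [-40,-72,9,12,0],
    [-53,-96,12,17,0],
    [-66,-120,15,21,0],
    [-79,-144,18,26,0],
    [-92,-168,21,30,0],
    [-105,-191,24,34,0],
    [-118,-215,27,39,0],
    [-131,-239,30,43,0],
    [-144,-263,33,47,0],
    [-157,-287,36,51,0],
    [-170,-311,40,56,0],
    [-183,-335,44,60,0],
    [-196,-359,48,64,0],
    [-204,-374,51,67,0],
    [-209,-382,52,68.5,0],
    [-209,-382,52,68.5,0],
    [-209,-382,52,68.5,0]
  ],
  "newtons": 40
}}

```text
t: 1.73
eef_pos: [0.4871, -0.3544, 0.201]
tool_rot: [-0.0, -0.311, 0.95, 0.0]
contact_force: [-0.6, -0.2, -0.2]
gripper_width: 1.003
```

Run:
```python
from h import *
from station import bot
np.set_printoptions(precision=4,suppress=True)
c=bot.read_camera('wrist');pickle.dump(c,open('w1.pkl','wb'));cv2.imwrite('pics/w1.png',c['frame'][:,:,::-1])
P=cloud(c)
for b in blobs(c,(5,170,100),(18,255,255),50):
    p=P[b[3]];z=np.nanmedian(p[:,2]);e=cv2.minEnclosingCircle(np.argwhere(b[3])[:,::-1].astype(np.float32))
    k,_=cv2.findContours(b[3].astype(np.uint8),0,1)
    print(b[0],b[1],b[2],np.nanmedian(p,0),'circ',e,onplane(c,*e[0],.06), cv2.fitEllipse(max(k,key=len)) )
```

```text
1992 [255.9965 177.2907] [231 152  51  51] [ 0.4892 -0.3597  0.0615] circ ((256.0, 177.2916717529297), 25.370718002319336) [ 0.4889 -0.3593  0.06  ] ((255.98289489746094, 177.28451538085938), (49.24729537963867, 49.72795104980469), 130.31045532226562)
```

View pics/w1.png

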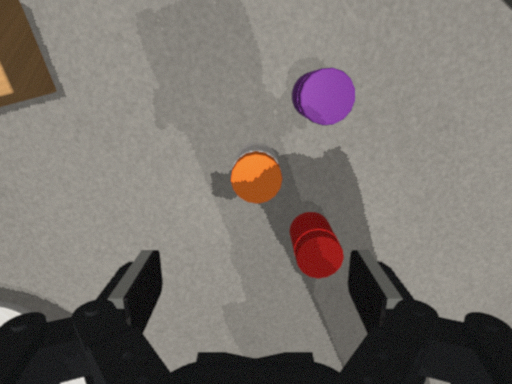

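The wrist view shows the orange lid centred at (256,177), with purple at (325,96) and red at (318,245), both clear of the jaw line. Next I'll check the height across the two views and compute the descent.

Run:
```python
from h import *
from station import bot
np.set_printoptions(precision=4,suppress=True)
c=pickle.load(open('w1.pkl','rb'));d=pickle.load(open('cam0.pkl','rb'))
print(tri(c,(256,177.3),d['top'],(374.25,216.7)),tri(c,(256,177.3),d['side'],(336.6,168.7)))
o=bot.get_obs();shift(o,[0.489,-0.359,0.048])
```

```text
(array([ 0.4888, -0.3581,  0.0556]), np.float64(0.0013374773648561953)) (array([ 0.4881, -0.3578,  0.0539]), np.float64(0.0005139766040464263))
cur jaw angle -143.88073626962353 shift mm [ -0.   -4.5 153.2]
```

{"method": "step_arm", "body": {
  "targets": [
    [0,-1,15,0,0],
    [0,-2,35,0,0],
    [0,-3,55,0,0],
    [0,-4,75,0,0],
    [0,-4,95,0,0],
    [0,-4,113,0,0],
    [0,-4,128,0,0],
    [0,-4,140,0,0],
    [0,-4,149,0,0],
    [0,-4,153,0,0],
    [0,-4,153,0,0],
    [0,-4,153,0,0.3],
    [0,-4,153,0,0.6],
    [0,-4,153,0,0.8],
    [0,-4,153,0,1],
    [0,-4,153,0,1],
    [0,-4,153,0,1],
    [0,-4,153,0,1],
    [0,-4,153,0,1],
    [0,-4,153,0,1]
  ],
  "newtons": 40
}}

```text
t: 3.45
eef_pos: [0.49, -0.3584, 0.0493]
tool_rot: [0.001, -0.31, 0.951, -0.001]
contact_force: [-1.2, 0.1, 6.8]
gripper_width: 0.507
```

{"method": "step_arm", "body": {
  "targets": [
    [0,0,-5,0,1],
    [0,0,-15,0,1],
    [0,0,-30,0,1],
    [0,0,-45,0,1],
    [0,0,-65,0,1],
    [0,0,-85,0,1],
    [0,0,-105,0,1],
    [0,0,-120,0,1],
    [0,0,-130,0,1],
    [0,0,-135,0,1],
    [0,0,-135,0,1]
  ]
}}

```text
t: 4.37
eef_pos: [0.4899, -0.3581, 0.1845]
tool_rot: [0.001, -0.31, 0.951, -0.001]
contact_force: [1.0, -1.1, -1.4]
gripper_width: 0.504
```

Run:
```python
from h import *
from station import bot
np.set_printoptions(precision=4,suppress=True)
o=bot.get_obs();print(o['t'],o['eef_pos'],o['gripper_width'],o['contact_force'])
c=bot.read_camera('wrist');pickle.dump(c,open('w2.pkl','wb'));cv2.imwrite('pics/w2.png',c['frame'][:,:,::-1])
P=cloud(c)
for b in blobs(c,(5,170,80),(18,255,255),50):
    p=P[b[3]]; print(b[0],b[1],b[2],np.nanmedian(p,0),toolR(o).T@(np.nanmedian(p,0)-o['eef_pos']))
for n in('side','top'):
    c=bot.read_camera(n);pickle.dump(c,open(n+'2.pkl','wb'));cv2.imwrite(f'pics/{n}2.png',c['frame'][:,:,::-1])
```

```text
4.3667 [ 0.4899 -0.3581  0.1845] 0.5035830901303404 [ 0.9982 -1.1496 -1.3514]
8906 [254.7557 284.8637] [201 231 109 107] [ 0.4916 -0.3611  0.1965] [ 0.0004 -0.0035 -0.012 ]
113 [ 10.3186 361.5044] [  0 354  24  19] [ 0.5809 -0.0536  0.0411] [-0.2529  0.1927  0.1432]
```

View pics/w2.png

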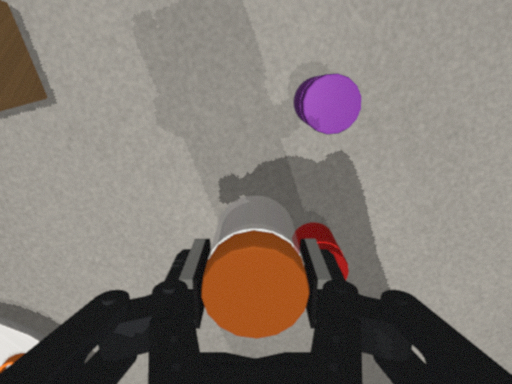

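View pics/side2.png

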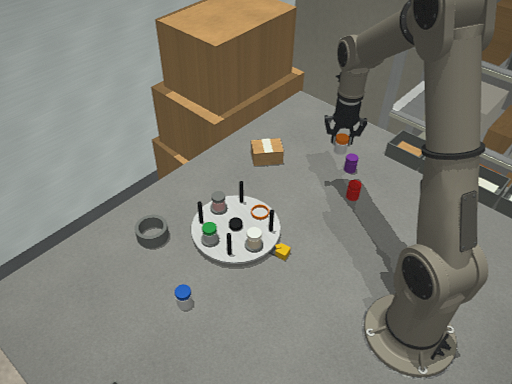

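The jar is held upright, with its lid top about 12 mm above the TCP. I'll carry it to a viewing spot near the pocket.

{"method": "step_arm", "body": {
  "targets": [
    [-5,6,-4,-1,1],
    [-15,19,-8,-3,1],
    [-28,36,-12,-6,1],
    [-43,55,-16,-9,1],
    [-58,75,-16,-12,1],
    [-73,95,-16,-16,1],
    [-88,114,-16,-19,1],
    [-103,133,-16,-22,1],
    [-118,152,-16,-26,1],
    [-133,171,-16,-29,1],
    [-148,191,-16,-32,1],
    [-163,210,-16,-35,1],
    [-177,228,-16,-38,1],
    [-188,242,-16,-41,1],
    [-196,252,-16,-43,1],
    [-200,258,-16,-44,1],
    [-201,259,-16,-44,1],
    [-201,259,-16,-44,1],
    [-201,259,-16,-44,1]
  ]
}}

```text
t: 6.1
eef_pos: [0.4993, -0.0314, 0.1992]
tool_rot: [-0.0, -0.643, 0.766, -0.0]
contact_force: [-0.1, -1.2, -1.2]
gripper_width: 0.506
```

Run:
```python
from h import *
from station import bot
np.set_printoptions(precision=4,suppress=True)
o=bot.get_obs();print(o['t'],o['eef_pos'],o['q'],o['contact_force'])
c=bot.read_camera('wrist');pickle.dump((c,o),open('w3.pkl','wb'));cv2.imwrite('pics/w3.png',c['frame'][:,:,::-1])
P=cloud(c)
for b in blobs(c,(3,120,80),(19,255,255),50):
    p=P[b[3]]; print(b[0],b[1],b[2],np.nanmedian(p,0),toolR(o).T@(np.nanmedian(p,0)-o['eef_pos']))
```

```text
6.1 [ 0.4993 -0.0314  0.1992] [ 0.067   0.2621 -0.1507  2.0135  0.0518  0.8697 -1.8577] [-0.141  -1.2013 -1.2397]
761 [246.7306 109.7595] [214  74  68  70] [ 0.5581 -0.0342  0.0432] [-0.0077 -0.0584  0.156 ]
9045 [254.7728 285.1854] [201 231 108 107] [ 0.5024 -0.032   0.2112] [ 0.0001 -0.0032 -0.012 ]
```

View pics/w3.png

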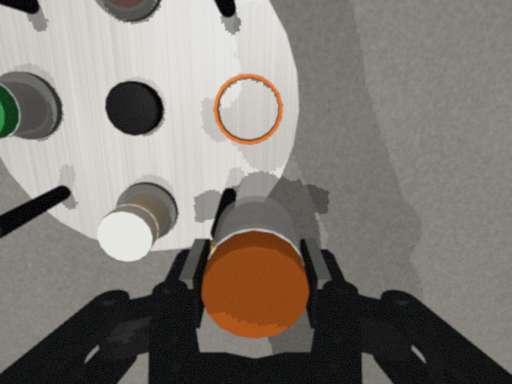

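The view shows the pocket ring near (247,109), the hub at (134,107), and the held lid at (255,285).

Run:
```python
from h import *
np.set_printoptions(precision=4,suppress=True)
c,o=pickle.load(open('w3.pkl','rb'));top=pickle.load(open('cam0.pkl','rb'))['top']
b=[b for b in blobs(c,(3,120,80),(19,255,255),50) if b[1][1]<200][0]
k,_=cv2.findContours(b[3].astype(np.uint8),cv2.RETR_EXTERNAL,cv2.CHAIN_APPROX_NONE);e=cv2.fitEllipse(max(k,key=len));print(e)
for z in(.03,.036,.042):print('ring',z,onplane(c,*e[0],z))
def circ(m,z):
    k,_=cv2.findContours(m,cv2.RETR_EXTERNAL,cv2.CHAIN_APPROX_NONE);k=max(k,key=len)
    X=np.array([onplane(c,*p[0],z) for p in k]);s=np.linalg.lstsq(np.c_[2*X[:,:2],np.ones(len(X))],(X[:,:2]**2).sum(1),rcond=None)[0];return s[:2],np.sqrt(s[2]+s[0]**2+s[1]**2)
print('ring outer',circ(b[3].astype(np.uint8),.042))
P=cloud(c)
m=((P[...,2]>.046)&(P[...,2]<.058)&(np.hypot(P[...,0]-.577,P[...,1]-.056)<.03)).astype(np.uint8)
print('hub depth',np.nanmedian(P[m>0],0),circ(m,np.nanmedian(P[m>0],0)[2]))
# ring in top view
m=blobs(top,(0,40,80),(20,255,255),5);pts=np.vstack([np.argwhere(b[3])[:,::-1] for b in m if 240<b[1][0]<280 and 180<b[1][1]<210]);
f=cv2.minEnclosingCircle(pts.astype(np.float32));print(f,onplane(top,*f[0],.04),'tri',tri(c,e[0],top,f[0]))
# disc edge in wrist, right-hand arc
g=c['frame'].astype(int).mean(2)
pts=[]
for v in range(20,185,5):
    row=g[v,200:400];i=np.where(row>150)[0]
    if len(i) and i[-1]<110: pts.append((200+i[-1]+.5,v))
X=np.array([onplane(c,*p,.03) for p in pts])
from scipy.optimize import least_squares
s=least_squares(lambda a:np.hypot(X[:,0]-a[0],X[:,1]-a[1])-.14,[.577,.056],loss='soft_l1',f_scale=.001);print('disc',s.x,np.abs(s.fun).mean())
```

```text
((247.80970764160156, 108.7165756225586), (66.88934326171875, 69.02555084228516), 173.04994201660156)
ring 0.03 [ 0.5587 -0.0359  0.03  ]
ring 0.036 [ 0.5591 -0.0361  0.036 ]
ring 0.042 [ 0.5595 -0.0363  0.042 ]
ring outer (array([ 0.5586, -0.0361]), np.float64(0.028109921232181985))
hub depth [0.577  0.0559 0.0513] (array([0.5764, 0.056 ]), np.float64(0.021364374629688786))
((261.0472412109375, 193.7559051513672), 10.106559753417969) [ 0.56   -0.0364  0.04  ] tri (array([ 0.5597, -0.0364,  0.0454]), np.float64(2.039128326764913e-05))
disc [0.5766 0.0581] 0.000703968084182475
```

Run:
```python
from h import *
from station import bot
shift(bot.get_obs(),[0.5562,-0.0357,0.100])
```

```text
cur jaw angle -100.03534027635688 shift mm [ -5.9 -56.8  99.2]
```

{"method": "step_arm", "body": {
  "targets": [
    [-1,-8,0,0,1],
    [-2,-18,0,0,1],
    [-3,-30,0,0,1],
    [-4,-42,0,0,1],
    [-5,-51,5,0,1],
    [-6,-56,14,0,1],
    [-6,-57,26,0,1],
    [-6,-57,40,0,1],
    [-6,-57,54,0,1],
    [-6,-57,68,0,1],
    [-6,-57,80,0,1],
    [-6,-57,90,0,1],
    [-6,-57,96,0,1],
    [-6,-57,99,0,1],
    [-6,-57,99,0,1],
    [-6,-57,99,0,1]
  ]
}}

```text
t: 7.48
eef_pos: [0.5568, -0.0341, 0.1006]
tool_rot: [0.0, -0.643, 0.765, -0.0]
contact_force: [-0.6, 0.9, -0.1]
gripper_width: 0.509
```

Run:
```python
from h import *
from station import bot
np.set_printoptions(precision=4,suppress=True)
o=bot.get_obs();print(o['t'],o['eef_pos'],o['contact_force'])
c=bot.read_camera('wrist');pickle.dump((c,o),open('w4.pkl','wb'));cv2.imwrite('pics/w4.png',c['frame'][:,:,::-1])
c=bot.read_camera('side');pickle.dump((c,o),open('s4.pkl','wb'));cv2.imwrite('pics/s4.png',cv2.resize(c['frame'][130:290,160:340,::-1],None,fx=4,fy=3.7))
```

```text
7.4833 [ 0.5568 -0.0341  0.1006] [-0.5839  0.939  -0.0775]
```

View pics/w4.png

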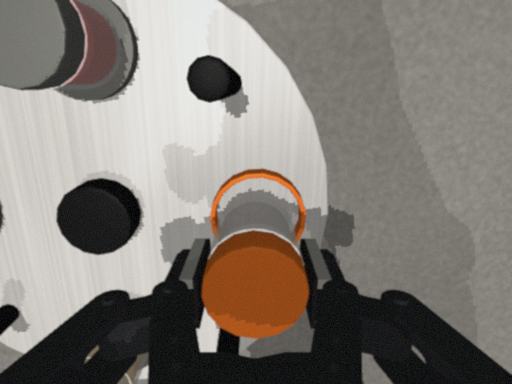

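View pics/s4.png

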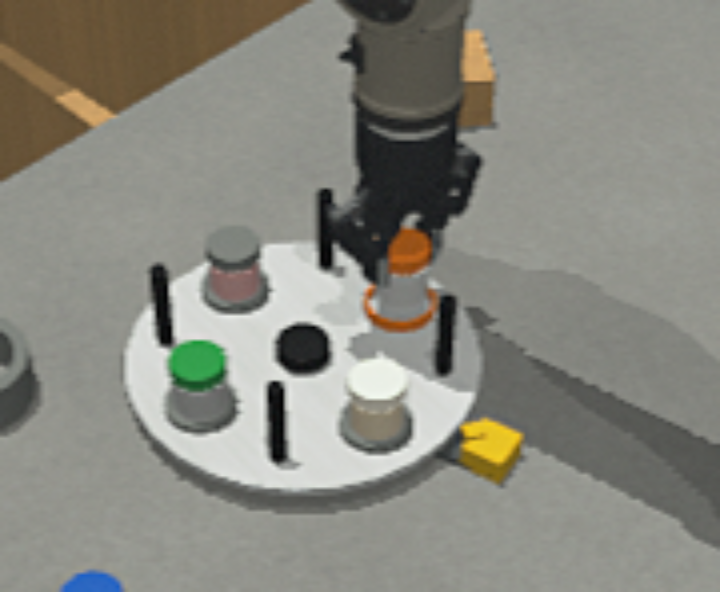

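Run:
```python
from h import *
from scipy.optimize import least_squares
np.set_printoptions(precision=4,suppress=True)
c,o=pickle.load(open('w4.pkl','rb'));R=toolR(o)
hsv=cv2.cvtColor(c['frame'],cv2.COLOR_RGB2HSV);m=cv2.inRange(hsv,(3,120,80),(19,255,255));m[222:]=0
pts=np.argwhere(m)[:,::-1];X=np.array([onplane(c,*p,.042) for p in pts])
s=least_squares(lambda a:np.hypot(X[:,0]-a[0],X[:,1]-a[1])-.0275,[.559,-.036],loss='soft_l1',f_scale=.001);print('ring',s.x,np.abs(s.fun).mean())
s2=least_squares(lambda a:np.hypot(X[:,0]-a[0],X[:,1]-a[1])-a[2],[.559,-.036,.0275],loss='soft_l1',f_scale=.001);print('free',s2.x)
print('in tool', (R.T@(np.r_[s.x,.042]-o['eef_pos']))*1000)
for b in blobs(c,(3,120,60),(19,255,255),2000):
    cc=b[2][:2]+(b[2][2:]-1)/2
    for z in (o['eef_pos'][2]+.012,): print('lid',b[1],cc,(R.T@(onplane(c,*b[1],z)-o['eef_pos']))*1000)
# jar body bottom edge: vertical clear body edge
```

```text
ring [ 0.5592 -0.0363] 0.0010598595649608273
free [ 0.5603 -0.0365  0.0266]
in tool [ 1.7763 -2.6602 58.6008]
lid [254.8072 285.279 ] [255.  284.5] [  0.0852  -3.2756 -11.9981]
```

{"method": "step_arm", "body": {
  "targets": [
    [1.7,0,0,0,1],
    [1.7,0,3,0,1],
    [1.7,0,6,0,1],
    [1.7,0,10,0,1],
    [1.7,0,14,0,1],
    [1.7,0,16,0,1],
    [1.7,0,18,0,1],
    [1.7,0,18,0,1]
  ]
}}

```text
t: 8.25
eef_pos: [0.5559, -0.0357, 0.0817]
tool_rot: [-0.0, -0.643, 0.765, 0.0]
contact_force: [0.5, 0.2, -1.5]
gripper_width: 0.504
```

{"method": "step_arm", "body": {
  "targets": [
    [0,0,1,0,1],
    [0,0,2,0,1],
    [0,0,2.5,0,1],
    [0,0,2.5,0,1]
  ]
}}

```text
t: 8.58
eef_pos: [0.5562, -0.0358, 0.0798]
tool_rot: [0.0, -0.643, 0.765, -0.0]
contact_force: [-1.1, -0.3, -1.9]
gripper_width: 0.504
```

Run:
```python
from h import *
from station import bot
np.set_printoptions(precision=4,suppress=True)
o=bot.get_obs();print(o['t'],o['eef_pos'],o['contact_force'])
c=bot.read_camera('wrist');pickle.dump((c,o),open('w5.pkl','wb'));cv2.imwrite('pics/w5.png',c['frame'][:,:,::-1])
```

```text
8.5833 [ 0.5562 -0.0358  0.0798] [-1.077  -0.3299 -1.9021]
```

View pics/w5.png

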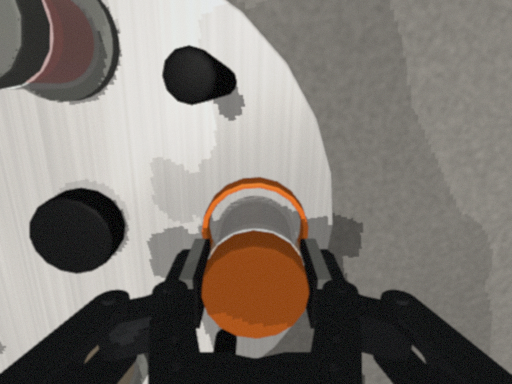

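The ring is centred on the jar in columns (203 to 307, against the lid's centre at 255), and there's no contact yet. I'll lower it gently until it touches.

{"method": "step_arm", "body": {
  "targets": [
    [0,0,0.7,0,1],
    [0,0,1.3,0,1],
    [0,0,1.3,0,1]
  ]
}}

```text
t: 8.88
eef_pos: [0.5568, -0.0359, 0.0793]
tool_rot: [0.0, -0.643, 0.766, -0.0]
contact_force: [-2.0, -0.0, 5.1]
gripper_width: 0.508
```

It's seated, with about 5 N upward. Now I'll release it and back straight up.

{"method": "step_arm", "body": {
  "targets": [
    [0,0,0,0,0.4],
    [0,0,0,0,0.3],
    [0,0,0,0,0.2],
    [0,0,0,0,0.2],
    [0,0,0,0,0.2],
    [0,0,-4,0,0.2],
    [0,0,-12,0,0.2],
    [0,0,-24,0,0.2],
    [0,0,-40,0,0.2],
    [0,0,-60,0,0.2],
    [0,0,-80,0,0.2],
    [0,0,-100,0,0.2],
    [0,0,-115,0,0.2],
    [0,0,-120,0,0.2],
    [0,0,-120,0,0.2]
  ]
}}

```text
t: 10.13
eef_pos: [0.5573, -0.0358, 0.2008]
tool_rot: [0.002, -0.643, 0.766, -0.001]
contact_force: [0.1, -0.0, -0.3]
gripper_width: 0.8
```

Run:
```python
from h import *
from station import bot
np.set_printoptions(precision=4,suppress=True)
o=bot.get_obs();print(o['t'],o['eef_pos'],o['contact_force'],o['gripper_width'],o['q'])
for n in('wrist','side','top'):
    c=bot.read_camera(n);pickle.dump((c,o),open(n+'6.pkl','wb'));cv2.imwrite(f'pics/{n}6.png',c['frame'][:,:,::-1] if n!='side' else cv2.resize(c['frame'][130:290,160:340,::-1],None,fx=4,fy=3.7))
```

```text
10.1333 [ 0.5573 -0.0358  0.2008] [ 0.1003 -0.0078 -0.3464] 0.7996536693175416 [ 0.0663  0.3477 -0.1408  1.8856  0.061   0.9084 -1.8473]
```

View pics/wrist6.png

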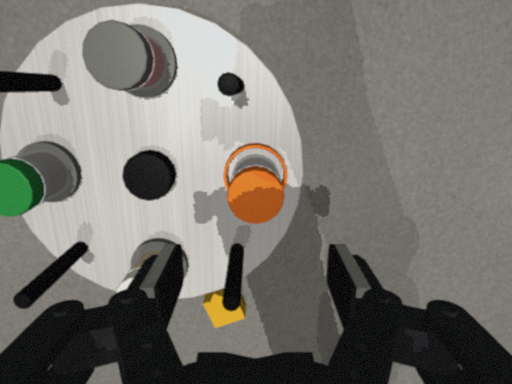

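View pics/side6.png

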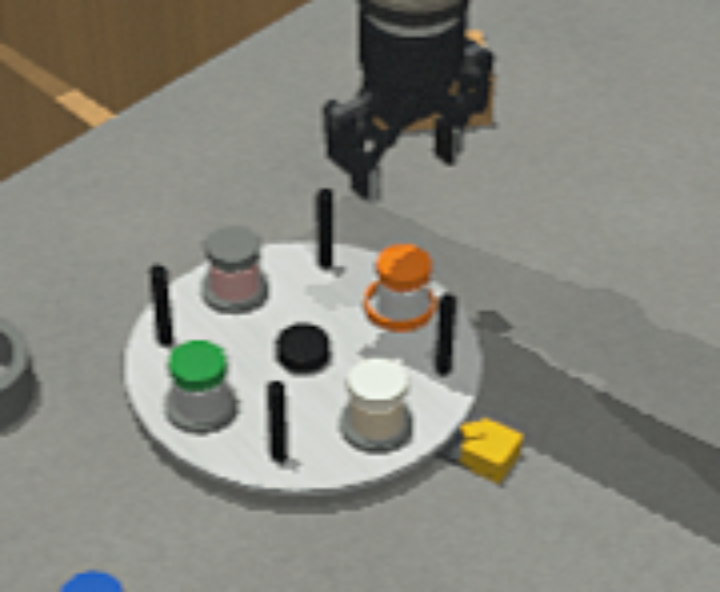

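View pics/top6.png

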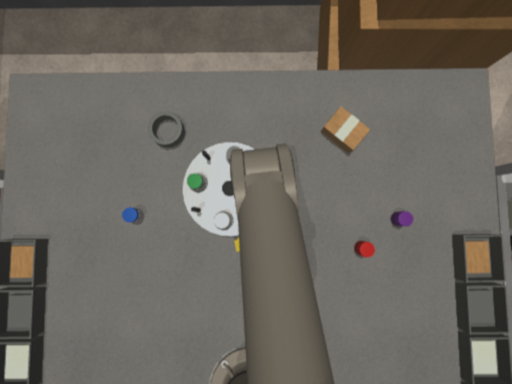

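The orange jar is upright in the ring, with the lid at (256,195) in the wrist view and the ring around its base. The grey-side post top is at about (230,84) and the pointer at (224,308), partly hidden. The disc hasn't visibly moved. I'll spin the wrist for a tangential grasp of that post, stopping where pointer, hub and jar are all visible.

{"method": "step_arm", "body": {
  "targets": [
    [0,1,-3,-5,0.2],
    [0,3,-6,-12,0.2],
    [-1,5,-9,-19,0.2],
    [-1,7,-12,-26,0.2],
    [-1,9,-15,-33,0.2],
    [-2,11,-18,-40,0.2],
    [-2,13,-21,-47,0.2],
    [-2,15,-24,-54,0.2],
    [-3,17,-27,-61,0.2],
    [-3,19,-30,-68,0.2],
    [-3,21,-33,-75,0.2],
    [-3,23,-36,-82,0.2],
    [-4,25,-39,-89,0.2],
    [-4,27,-42,-96,0.2],
    [-4,29,-45,-103,0.2],
    [-5,31,-47,-110,0.2],
    [-5,33,-49,-117,0.2],
    [-5,34,-50,-124,0.2],
    [-5,34,-50,-130,0.2],
    [-5,34,-50,-134,0.2]
  ]
}}

```text
t: 11.95
eef_pos: [0.5229, -0.0251, 0.2473]
tool_rot: [-0.001, 0.955, 0.296, -0.001]
contact_force: [-0.3, -0.5, -0.7]
gripper_width: 0.799
```

{"method": "step_arm", "body": {
  "targets": [
    [0,0,0,0,0.2],
    [0,0,0,0,0.2]
  ]
}}

```text
t: 12.12
eef_pos: [0.5231, -0.0251, 0.2475]
tool_rot: [-0.0, 0.956, 0.292, -0.001]
contact_force: [0.5, -0.6, -0.1]
gripper_width: 0.801
```

Run:
```python
from h import *
from station import bot
np.set_printoptions(precision=4,suppress=True)
o=bot.get_obs();print(o['t'],o['eef_pos'],o['contact_force'],o['gripper_width'],o['q'])
for n in('wrist',):
    c=bot.read_camera(n);pickle.dump((c,o),open(n+'7.pkl','wb'));cv2.imwrite(f'pics/{n}7.png',c['frame'][:,:,::-1])
```

```text
12.1167 [ 0.5231 -0.0251  0.2475] [ 0.5303 -0.6281 -0.0889] 0.8008094594735483 [ 0.4182  0.2899 -0.5816  1.8888  0.1848  1.0179  0.3506]
```

View pics/wrist7.png

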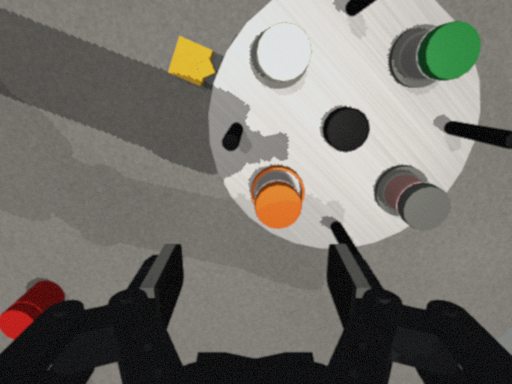

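The pointer block is clear at (193,60), the hub at (346,129), the jar at (278,200) and the target post near (340,235). Now to compute the geometry.

Run:
```python
from h import *
from scipy.optimize import least_squares
np.set_printoptions(precision=4,suppress=True)
c,o=pickle.load(open('wrist7.pkl','rb'));P=cloud(c)
b=max(blobs(c,(18,120,80),(34,255,255),50),key=lambda b:b[0])
k=max(cv2.findContours(b[3].astype(np.uint8),0,cv2.CHAIN_APPROX_NONE)[0],key=len)
r=cv2.minAreaRect(np.float32([onplane(c,*p[0],.026)[:2]*1e3 for p in k]));print('ptr',b[0],r,cv2.boxPoints(r))
top=b[3]&(P[...,2]>.0235)
print('ptr top mean',P[top].mean(0))
# disc
g=c['frame'].astype(int);m=((g.min(2)>120)&(abs(P[...,2]-.03)<.006)).astype(np.uint8)
k=max(cv2.findContours(m,0,cv2.CHAIN_APPROX_NONE)[0],key=len)[:,0]
X=np.array([onplane(c,*p,.03) for p in k]);
s=least_squares(lambda a:np.hypot(X[:,0]-a[0],X[:,1]-a[1])-.14,[.577,.056],loss='cauchy',f_scale=.001);ax=s.x;print('disc',ax,(np.abs(s.fun)<.002).mean())
m=((P[...,2]>.045)&(P[...,2]<.06)&(np.hypot(P[...,0]-.577,P[...,1]-.056)<.03)).astype(np.uint8)
k=max(cv2.findContours(m,0,cv2.CHAIN_APPROX_NONE)[0],key=len);e=cv2.fitEllipse(k);z=np.nanmedian(P[m>0][:,2]);print('hub',z,onplane(c,*e[0],z))
# jar lids
for n,z,lo,hi in(('orange',.09,(5,170,80),(15,255,255)),('green',.09,(50,120,60),(80,255,255))):
    for q in blobs(c,lo,hi,300):
        k=max(cv2.findContours(q[3].astype(np.uint8),0,cv2.CHAIN_APPROX_NONE)[0],key=len);e=cv2.fitEllipse(k);mm=q[3]&(P[...,2]>.084)
        print(n,q[1],onplane(c,*q[1],z),'depthtop',P[mm].mean(0), 'ang',np.degrees(np.arctan2(*(P[mm].mean(0)[:2]-ax)[::-1])))
# post tops by depth, all in this and w6
for f in('wrist7','wrist6'):
    c,o=pickle.load(open(f+'.pkl','rb'));P=cloud(c)
    dark=(c['frame'].max(2)<70);rr=np.hypot(P[...,0]-.577,P[...,1]-.056)
    m=((P[...,2]>.108)&(P[...,2]<.13)&(abs(rr-.11)<.02)).astype(np.uint8)
    n,l,st,ce=cv2.connectedComponentsWithStats(m)
    for i in range(1,n):
        if st[i,4]>15: p=P[l==i];t=p[p[:,2]>.114];t=t if len(t)>5 else p;print(f,'post',ce[i],st[i,4],np.median(t,0),'ang',np.degrees(np.arctan2(*(np.median(t,0)[:2]-[.577,.0565])[::-1])),np.hypot(*(np.median(t,0)[:2]-[.577,.0565])))
```

```text
ptr 1537 ((416.3260803222656, 24.777849197387695), (44.11544418334961, 36.36803436279297), 11.368701934814453) [[391.1167  38.257 ]
 [398.2856   2.6026]
 [441.5355  11.2987]
 [434.3665  46.9531]]
ptr top mean [0.4134 0.0243 0.0281]
disc [0.5768 0.058 ] 0.4045936395759717
hub 0.05138389999341243 [0.575  0.0571 0.0514]
orange [277.4638 201.2556] [ 0.552  -0.0315  0.09  ] depthtop [ 0.5539 -0.0341  0.0912] ang -103.96649425919428
green [451.4733  49.7518] [0.593  0.1507 0.09  ] depthtop [0.5926 0.1501 0.0914] ang 80.25604214313182
wrist7 post [503.9585 139.1358] 265 [0.6626 0.1161 0.1183] ang 34.87320793951096 0.10431624187692706
wrist7 post [230.3419 141.1654] 272 [ 0.4855 -0.0046  0.1191] ang -146.28837441010737 0.11000037123657773
wrist6 post [228.2948  83.9841] 441 [ 0.6386 -0.0337  0.1192] ang -55.67331990804975 0.10920598604303897
wrist6 post [ 26.1832 296.7969] 453 [0.5156 0.1458 0.1189] ang 124.5134440854345 0.1083315235146181
wrist6 post [230.9781 299.0219] 366 [ 0.4879 -0.0056  0.1191] ang -145.14380754407065 0.10860048872144956
```

Run:
```python
from h import *
np.set_printoptions(precision=4,suppress=True)
for f in('wrist7','wrist6','side6'):
    c,o=pickle.load(open(f+'.pkl','rb'));P=cloud(c)
    for n,lo,hi in(('orange',(5,170,80),(18,255,255)),('green',(50,120,60),(80,255,255))):
      for q in blobs(c,lo,hi,60):
        if f=='side6' and (q[1][0]>300): continue
        m=q[3]&(P[...,2]>.0865)&(P[...,2]<.096);p=P[m]
        if len(p)<20: continue
        ce=p.mean(0);u,s,vt=np.linalg.svd(p-ce);nrm=vt[2]*np.sign(vt[2][2])
        uv=np.argwhere(m)[:,::-1]; bb=(uv.min(0)+uv.max(0))/2
        print(f,n,len(p),'mean',ce,'mid',onplane(c,*bb,.09),'bb',uv.min(0),uv.max(0),'normal',nrm,'zrange',np.percentile(p[:,2],[5,50,95]))
```

```text
wrist7 orange 1588 mean [ 0.5541 -0.0343  0.0913] mid [ 0.5541 -0.0345  0.09  ] bb [255 183] [300 227] normal [-0.0087  0.0143  0.9999] zrange [0.09   0.0914 0.0925]
wrist7 green 2482 mean [0.5927 0.15   0.0914] mid [0.5929 0.1508 0.09  ] bb [424  21] [479  78] normal [-0.0085 -0.0047  1.    ] zrange [0.09   0.0914 0.0927]
wrist6 orange 2360 mean [ 0.5571 -0.036   0.0914] mid [ 0.557  -0.0363  0.09  ] bb [228 168] [283 222] normal [ 0.0157 -0.0017  0.9999] zrange [0.0901 0.0914 0.0925]
wrist6 green 1505 mean [0.5926 0.1418 0.0912] mid [0.5935 0.1405 0.09  ] bb [  0 161] [ 33 215] normal [ 0.0171 -0.0186  0.9997] zrange [0.0895 0.0914 0.0925]
side6 orange 103 mean [ 0.5534 -0.0305  0.0902] mid [ 0.5546 -0.0303  0.09  ] bb [254 196] [266 206] normal [-0.0035 -0.0018  1.    ] zrange [0.0869 0.09   0.0936]
side6 green 120 mean [0.5924 0.1545 0.09  ] mid [0.5914 0.1544 0.09  ] bb [203 222] [215 233] normal [ 0.0081 -0.0003  1.    ] zrange [0.0872 0.09   0.0929]
```

The jar is upright and seated: its lid is level with the green jar's at z ≈ 0.091, with the normal vertical. Next comes the approach to the post.

Run:
```python
from h import *
from station import bot
shift(bot.get_obs(),[0.639,-0.0340,0.150],34.3)
```

```text
cur jaw angle 33.95623423952397 shift mm [91.2 72.2 97.5]
spin -0.3437657604760318 or 179.65623423952397
```

{"method": "step_arm", "body": {
  "targets": [
    [6,5,0,0,0.2],
    [16,13,0,0,0.3],
    [30,24,3,0,0.4],
    [46,36,8,0,0.4],
    [62,49,15,0,0.4],
    [75,59,25,0,0.4],
    [84,67,37,0,0.4],
    [89,71,51,0,0.4],
    [91,72,65,0,0.4],
    [91,72,78,0,0.4],
    [91,72,88,0,0.4],
    [91,72,95,0,0.4],
    [91,72,97,0,0.4],
    [91,72,97,0,0.4]
  ]
}}

```text
t: 13.33
eef_pos: [0.6387, -0.0337, 0.1511]
tool_rot: [-0.0, 0.956, 0.293, -0.0]
contact_force: [-0.4, -1.2, -0.1]
gripper_width: 0.602
```

Run:
```python
from h import *
from station import bot
np.set_printoptions(precision=4,suppress=True)
o=bot.get_obs();print(o['t'],o['eef_pos'],o['gripper_width'],o['q']);R=toolR(o)
c=bot.read_camera('wrist');pickle.dump((c,o),open('wrist8.pkl','wb'));cv2.imwrite('pics/wrist8.png',c['frame'][:,:,::-1])
P=cloud(c)
m=((P[...,2]>.11)&(P[...,2]<.124)&(np.hypot(P[...,0]-.639,P[...,1]+.034)<.02)).astype(np.uint8)
n,l,st,ce=cv2.connectedComponentsWithStats(m)
for i in range(1,n):
    if st[i,4]>30:p=P[l==i];t=p[p[:,2]>.116];print(ce[i],st[i],np.median(t,0),R.T@(np.median(t,0)-o['eef_pos'])*1e3)
c=bot.read_camera('side');cv2.imwrite('pics/side8.png',cv2.resize(c['frame'][130:290,160:340,::-1],None,fx=4,fy=3.7))
```

```text
13.3333 [ 0.6387 -0.0337  0.1511] 0.6024000157078548 [ 0.3177  0.5768 -0.5036  1.7055  0.3305  0.9457  0.2819]
[254.9463 238.7837] [243 224  25  30 615] [ 0.6381 -0.0328  0.1192] [-0.0539 -1.0901 31.9436]
```

View pics/wrist8.png

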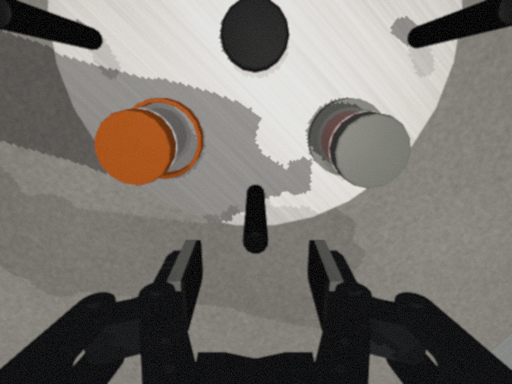

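View pics/side8.png

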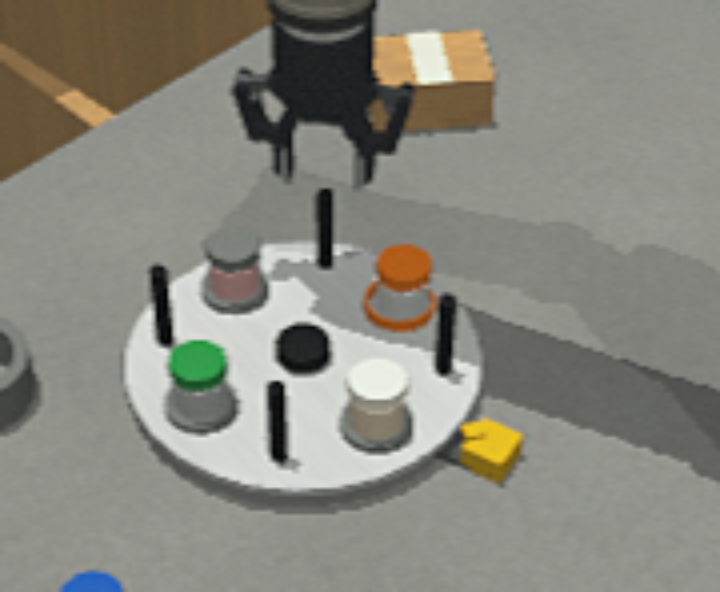

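The post top at (255,238) is centred between the fingers. I'll descend and grip it.

{"method": "step_arm", "body": {
  "targets": [
    [0,-0.5,6,0,0.4],
    [0,-0.5,16,0,0.4],
    [0,-0.5,26,0,0.4],
    [0,-0.5,34,0,0.4],
    [0,-0.5,40,0,0.4],
    [0,-0.5,43,0,0.4],
    [0,-0.5,43,0,0.4],
    [0,-0.5,43,0,0.6],
    [0,-0.5,43,0,0.7],
    [0,-0.5,43,0,0.8],
    [0,-0.5,43,0,0.9],
    [0,-0.5,43,0,1],
    [0,-0.5,43,0,1],
    [0,-0.5,43,0,1],
    [0,-0.5,43,0,1]
  ],
  "newtons": 40
}}

```text
t: 14.68
eef_pos: [0.6393, -0.0332, 0.1091]
tool_rot: [0.0, 0.956, 0.293, 0.0]
contact_force: [-0.2, -0.8, 6.4]
gripper_width: 0.148
```

Run:
```python
from h import *
from station import bot
np.set_printoptions(precision=3,suppress=True)
o=bot.get_obs();R=toolR(o);print(o['t'],o['eef_pos'],o['gripper_width'],o['contact_force'],o['torque'],o['q'])
ax=np.array([.577,.0568]);p=o['eef_pos'][:2];print(np.hypot(*(p-ax)),np.degrees(np.arctan2(*(p-ax)[::-1])),np.degrees(np.arctan2(R[1,0],R[0,0])))
v=p-ax
for f in np.arange(-4,-68.1,-4):
    a=np.radians(f);w=np.array([v[0]*np.cos(a)-v[1]*np.sin(a),v[0]*np.sin(a)+v[1]*np.cos(a)])-v
    s=R.T@np.r_[w,0]*1e3;print(-f,s[:2].round(1))
```

```text
14.6833 [ 0.639 -0.033  0.109] 0.1479383415696275 [-0.248 -0.802  6.361] [-0.017  0.26   0.041] [ 0.302  0.627 -0.483  1.731  0.364  0.873  0.255]
0.10946528876147596 -55.281985564448014 34.09602874455229
4.0 [-7.6 -0.2]
8.0 [-15.2  -0.9]
12.0 [-22.8  -2.1]
16.0 [-30.2  -3.9]
20.0 [-37.5  -6.2]
24.0 [-44.6  -9. ]
28.0 [-51.5 -12.3]
32.0 [-58.2 -16. ]
36.0 [-64.6 -20.2]
40.0 [-70.6 -24.8]
44.0 [-76.4 -29.9]
48.0 [-81.7 -35.3]
52.0 [-86.7 -41.1]
56.0 [-91.3 -47.3]
60.0 [-95.4 -53.7]
64.0 [-99.  -60.4]
68.0 [-102.2  -67.4]
```

The opening of about 13 mm matches the 14 mm post, so the grip is good. The turn needed is about 68° clockwise (spin +68). I'll do it in two gentle arcs, checking the force between them.

{"method": "step_arm", "body": {
  "targets": [
    [-1,0,0,0.5,1],
    [-2.9,0,0,1.5,1],
    [-5.7,-0.1,0,3,1],
    [-9.5,-0.3,0,5,1],
    [-13.3,-0.7,0,7,1],
    [-17.1,-1.2,0,9,1],
    [-20.9,-1.8,0,11,1],
    [-24.6,-2.5,0,13,1],
    [-28.3,-3.4,0,15,1],
    [-32,-4.4,0,17,1],
    [-35.7,-5.6,0,19,1],
    [-39.3,-6.9,0,21,1],
    [-42.9,-8.3,0,23,1],
    [-46.4,-9.8,0,25,1],
    [-49.8,-11.4,0,27,1],
    [-53.2,-13.2,0,29,1],
    [-56.5,-15,0,31,1],
    [-59,-16.5,0,32.5,1],
    [-60.6,-17.5,0,33.5,1],
    [-61.4,-18,0,34,1]
  ]
}}

```text
t: 16.35
eef_pos: [0.5784, -0.0527, 0.1091]
tool_rot: [-0.0, 1.0, 0.0, 0.001]
contact_force: [0.3, 0.9, 5.2]
gripper_width: 0.149
```

Run:
```python
from h import *
from station import bot
np.set_printoptions(precision=3,suppress=True)
o=bot.get_obs();R=toolR(o);print(o['t'],o['eef_pos'],o['gripper_width'],o['contact_force'],o['torque'],'tool force',R.T@o['contact_force'])
ax=np.array([.577,.0568]);p=o['eef_pos'][:2];print(np.hypot(*(p-ax)),np.degrees(np.arctan2(*(p-ax)[::-1])),np.degrees(np.arctan2(R[1,0],R[0,0])))
c=bot.read_camera('wrist');pickle.dump((c,o),open('wrist9.pkl','wb'));cv2.imwrite('pics/wrist9.png',c['frame'][:,:,::-1])
v=p-ax
for f in np.arange(-2,-36,-4):
    a=np.radians(f);w=np.array([v[0]*np.cos(a)-v[1]*np.sin(a),v[0]*np.sin(a)+v[1]*np.cos(a)])-v
    s=R.T@np.r_[w,0]*1e3;print(-f,s[:2].round(1))
```

```text
16.35 [ 0.578 -0.053  0.109] 0.1492807797337571 [0.3   0.868 5.21 ] [0.066 0.045 0.077] tool force [ 0.307 -0.868 -5.209]
0.10946138319302708 -89.25801860715238 0.0015626859212396868
2 [-3.8 -0. ]
6 [-11.4  -0.5]
10 [-19.   -1.4]
14 [-26.5  -2.9]
18 [-33.9  -4.9]
22 [-41.1  -7.4]
26 [-48.1 -10.5]
30 [-54.9 -14. ]
34 [-61.4 -17.9]
```

View pics/wrist9.png

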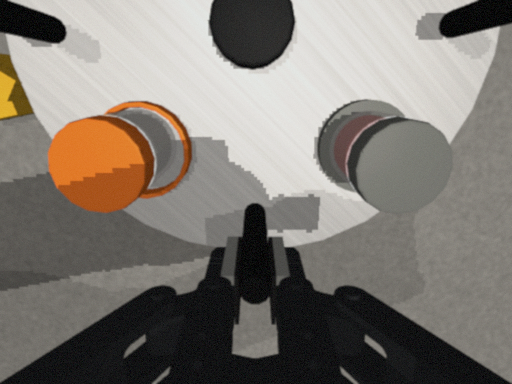

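Low force, the post is followed at constant radius, and the jar is still in its ring at (100,165). The second arc is the same.

{"method": "step_arm", "body": {
  "targets": [
    [-1,0,0,0.5,1],
    [-2.9,0,0,1.5,1],
    [-5.7,-0.1,0,3,1],
    [-9.5,-0.3,0,5,1],
    [-13.3,-0.7,0,7,1],
    [-17.1,-1.2,0,9,1],
    [-20.9,-1.8,0,11,1],
    [-24.6,-2.5,0,13,1],
    [-28.3,-3.4,0,15,1],
    [-32,-4.4,0,17,1],
    [-35.7,-5.5,0,19,1],
    [-39.3,-6.8,0,21,1],
    [-42.9,-8.2,0,23,1],
    [-46.4,-9.7,0,25,1],
    [-49.8,-11.3,0,27,1],
    [-53.2,-13.1,0,29,1],
    [-55.7,-14.5,0,30.5,1],
    [-57.3,-15.5,0,31.5,1],
    [-58.2,-16,0,32,1],
    [-58.2,-16,0,32,1]
  ]
}}

```text
t: 18.07
eef_pos: [0.5201, -0.0367, 0.109]
tool_rot: [-0.0, 0.961, -0.275, 0.001]
contact_force: [-1.5, -0.2, 6.4]
gripper_width: 0.153
```

Run:
```python
from h import *
from station import bot
np.set_printoptions(precision=4,suppress=True)
o=bot.get_obs();R=toolR(o);print(o['t'],o['eef_pos'],o['gripper_width'],o['contact_force'],'tool force',R.T@o['contact_force'],o['q'])
ax=np.array([.577,.0568]);p=o['eef_pos'][:2];print(np.hypot(*(p-ax)),np.degrees(np.arctan2(*(p-ax)[::-1])),np.degrees(np.arctan2(R[1,0],R[0,0])))
for n in('wrist','side','top'):
    c=bot.read_camera(n);pickle.dump((c,o),open(n+'10.pkl','wb'));cv2.imwrite(f'pics/{n}10.png',c['frame'][:,:,::-1] if n!='side' else cv2.resize(c['frame'][130:290,160:340,::-1],None,fx=4,fy=3.7))
```

```text
18.0667 [ 0.5201 -0.0367  0.109 ] 0.15296971404597293 [-1.4656 -0.1649  6.3863] tool force [-1.1498  0.9127 -6.3879] [ 0.1409  0.4304 -0.2335  2.0303  0.1515  0.6958 -0.7466]
0.10949389535718357 -121.31372628644174 -31.9731444617914
```

View pics/wrist10.png

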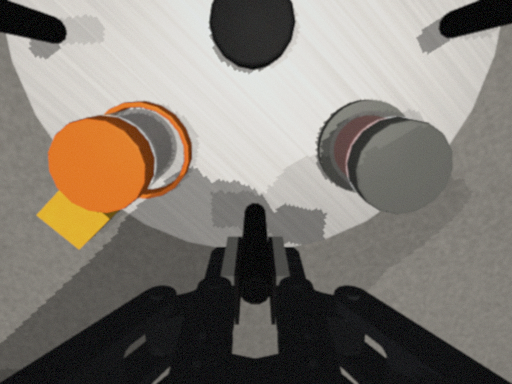

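View pics/side10.png

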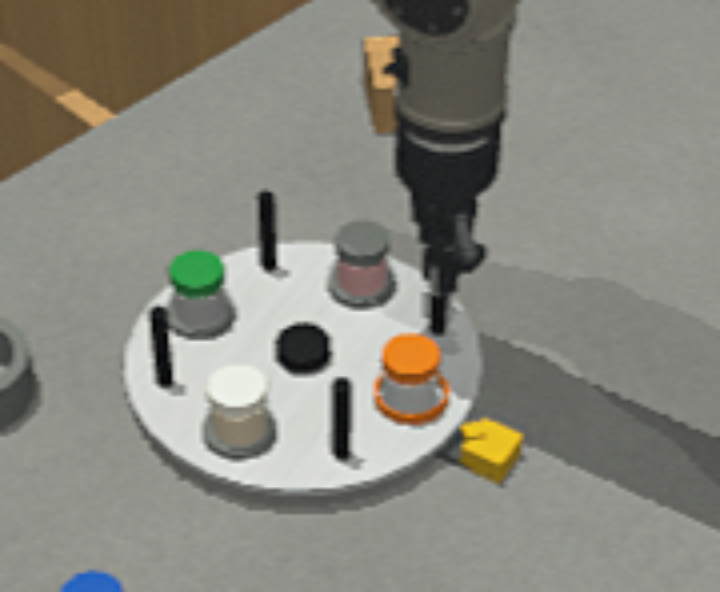

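View pics/top10.png

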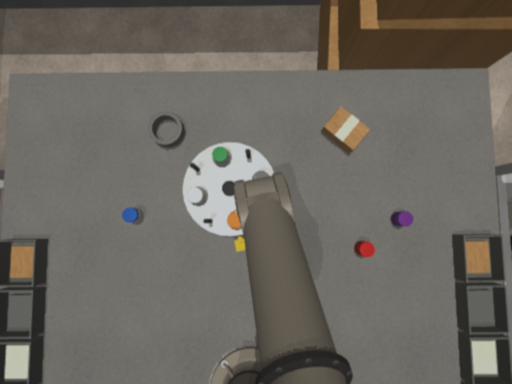

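It has turned 66°, and the jar is nearly in line with the pointer. Next I'll measure the remaining angle from the rotated features in several views.

```bash
cat > ang.py <<'E'
from h import *
import sys
np.set_printoptions(precision=4,suppress=True)
def meas(f):
    d=pickle.load(open(f,'rb'));c=d[0] if isinstance(d,tuple) else d
    P=cloud(c);ax=np.array([.577,.057])
    def A(p): return round(np.degrees(np.arctan2(*(np.array(p)[:2]-ax)[::-1])),2)
    hsv=cv2.cvtColor(c['frame'],cv2.COLOR_RGB2HSV)
    near=np.hypot(P[...,0]-ax[0],P[...,1]-ax[1])
    # ring: low orange points
    m=(cv2.inRange(hsv,(3,120,60),(19,255,255))>0)&(P[...,2]>.034)&(P[...,2]<.047)&(near<.14)
    X=P[m]
    if len(X)>20:
        from scipy.optimize import least_squares
        s=least_squares(lambda a:np.hypot(X[:,0]-a[0],X[:,1]-a[1])-.0275,X[:,:2].mean(0),loss='soft_l1',f_scale=.001)
        print(f,'ring',len(X),s.x,A(s.x),np.hypot(*(s.x-ax)))
    for n,lo,hi in(('orange',(3,150,60),(19,255,255)),('green',(50,120,60),(80,255,255))):
        m=(cv2.inRange(hsv,lo,hi)>0)&(P[...,2]>.086)&(P[...,2]<.096)&(near<.14)
        if m.sum()>20:
            p=P[m].mean(0);print(f,n,m.sum(),p,A(p),np.hypot(*(p[:2]-ax)))
    m=(cv2.inRange(hsv,(20,120,60),(34,255,255))>0)&(P[...,2]>.023)&(P[...,2]<.032)
    if m.sum()>20: p=P[m].mean(0);print(f,'ptr',m.sum(),p,A(p))
    m=((P[...,2]>.108)&(P[...,2]<.123)&(abs(near-.11)<.02)&(c['frame'].max(2)<60)).astype(np.uint8)
    n,l,st,ce=cv2.connectedComponentsWithStats(m)
    for i in range(1,n):
        if st[i,4]>8:
            p=np.median(P[l==i],0);print(f,'post',ce[i],st[i,4],p,A(p))
for f in sys.argv[1:]: meas(f)
E
python3 - <<'E'
from h import *
d=pickle.load(open('cam0.pkl','rb'))
for n in('top','side'): pickle.dump(d[n],open(n+'00.pkl','wb'))
E
python3 ang.py top00.pkl top10.pkl side00.pkl side10.pkl wrist7.pkl wrist8.pkl wrist10.pkl
```

```text
top00.pkl green 149 [0.5955 0.1487 0.0899] 78.58 0.0935912402338449
top00.pkl ptr 138 [0.415  0.0235 0.0269] -168.33
top00.pkl post [204.8182 153.3636] 11 [0.6675 0.1151 0.1172] 32.71
top00.pkl post [260.  163.5] 12 [ 0.6367 -0.0343  0.1169] -56.81
top00.pkl post [193.6667 208.6667] 9 [0.5158 0.1444 0.1194] 124.99
top10.pkl orange 139 [0.4841 0.0404 0.09  ] -169.88 0.09440430046688661
top10.pkl green 142 [0.6692 0.0782 0.0901] 12.92 0.0945661465099174
top10.pkl ptr 109 [0.4144 0.0277 0.0268] -169.8
top10.pkl post [247.7273 152.2727] 11 [ 0.6683 -0.0017  0.118 ] -32.75
top10.pkl post [192.8333 165.5   ] 12 [0.6339 0.1477 0.1169] 57.89
side00.pkl ring 71 [ 0.5574 -0.0321] -102.42 0.09127281246552339
side00.pkl green 120 [0.5924 0.1551 0.0904] 81.06 0.09929604739293675
side00.pkl ptr 112 [0.4129 0.0283 0.0267] -170.09
side00.pkl post [240.9231 183.    ] 13 [ 0.6352 -0.0303  0.1146] -56.31
side00.pkl post [199.25   203.9375] 16 [0.6645 0.1229 0.1148] 36.96
side00.pkl post [271.4706 212.2941] 17 [0.4832 0.001  0.1171] -149.13
side00.pkl post [228.5 235.5] 18 [0.5106 0.1534 0.1175] 124.55

[... 1013 characters left out ...]
l orange 4528 [ 0.5558 -0.0343  0.0913] -103.08 0.09372331151386579
wrist8.pkl post [12.884  15.9284] 810 [ 0.491  -0.0033  0.1166] -144.96
wrist8.pkl post [496.2746  14.0324] 834 [0.6642 0.1146 0.117 ] 33.46
wrist8.pkl post [255.0997 237.6225] 612 [ 0.6373 -0.0314  0.1189] -55.72
wrist10.pkl ring 1145 [0.4848 0.0347] -166.39 0.09485294465560762
wrist10.pkl orange 7418 [0.4849 0.0383 0.0913] -168.55 0.09394248332387929
wrist10.pkl ptr 2036 [0.4097 0.0223 0.0275] -168.27
wrist10.pkl post [254.42   280.3908] 1369 [ 0.521  -0.0335  0.1186] -121.74
wrist10.pkl post [213.6484 268.8174] 219 [ 0.5091 -0.0217  0.1144] -130.77
wrist10.pkl post [295.4688 268.5982] 224 [ 0.5377 -0.0397  0.1143] -112.11
```

The ring measures −166.4° from the wrist, and the post gives −166.7°. The pointer is at −168.6°, from both the block's edges and its centre, so about 2° more is needed.

{"method": "step_arm", "body": {
  "targets": [
    [-0.6,0,0,0.3,1],
    [-1.5,0,0,0.8,1],
    [-2.5,0,0,1.3,1],
    [-3.2,0,0,1.7,1],
    [-3.5,0,0,1.8,1],
    [-3.5,0,0,1.8,1],
    [-3.5,0,0,1.8,1],
    [-3.5,0,0,1.8,1]
  ]
}}

```text
t: 18.88
eef_pos: [0.5174, -0.035, 0.109]
tool_rot: [-0.0, 0.957, -0.29, 0.001]
contact_force: [-0.2, 0.5, 6.6]
gripper_width: 0.149
```

```bash
python3 - <<'E'
from h import *
from station import bot
np.set_printoptions(precision=4,suppress=True)
o=bot.get_obs();R=toolR(o);print(o['t'],o['eef_pos'],o['gripper_width'],o['contact_force'],abs(o['joint_vel']).max())
ax=np.array([.577,.057]);p=o['eef_pos'][:2];print(np.hypot(*(p-ax)),np.degrees(np.arctan2(*(p-ax)[::-1])))
for n in('wrist','side','top'):
    c=bot.read_camera(n);pickle.dump((c,o),open(n+'11.pkl','wb'));cv2.imwrite(f'pics/{n}11.png',c['frame'][:,:,::-1])
E
python3 ang.py wrist11.pkl side11.pkl top11.pkl
```

```text
18.8833 [ 0.5174 -0.035   0.109 ] 0.14944076270060544 [-0.2116  0.5071  6.6089] 0.001976952077554925
0.10968369175109881 -122.94463334060981
wrist11.pkl ring 1151 [0.4842 0.0373] -168.03 0.09488287660986422
wrist11.pkl orange 7418 [0.4845 0.041  0.0913] -170.18 0.09389586749548266
wrist11.pkl ptr 2090 [0.4105 0.0223 0.0276] -168.21
wrist11.pkl post [254.4611 280.4451] 1375 [ 0.5183 -0.032   0.1187] -123.44
wrist11.pkl post [213.7162 268.4934] 229 [ 0.5069 -0.0197  0.1143] -132.42
wrist11.pkl post [295.5339 268.6833] 221 [ 0.5349 -0.0386  0.1141] -113.76
side11.pkl ring 56 [0.4836 0.0404] -169.91 0.09485963411274256
side11.pkl orange 127 [0.4812 0.0453 0.0898] -173.03 0.09654256313196838
side11.pkl green 108 [0.6674 0.0815 0.0901] 15.17 0.09361350216421659
side11.pkl ptr 115 [0.4124 0.0293 0.0268] -170.44
side11.pkl post [226.9167 183.5833] 12 [0.666  0.0016 0.1158] -31.9
side11.pkl post [198.9333 214.6667] 15 [0.632  0.1546 0.1158] 60.6
side11.pkl post [244.     234.6667] 12 [0.4814 0.1214 0.1166] 146.04
top11.pkl orange 131 [0.4835 0.0435 0.09  ] -171.75 0.09445664150446655
top11.pkl green 141 [0.6698 0.0758 0.09  ] 11.43 0.09470983384712196
top11.pkl ptr 97 [0.4144 0.0292 0.0266] -170.31
top11.pkl post [248.8182 152.9091] 11 [ 0.6663 -0.0047  0.1164] -34.63
top11.pkl post [193.5556 164.6667] 9 [0.635  0.1451 0.1177] 56.61
```

View pics/side11.png

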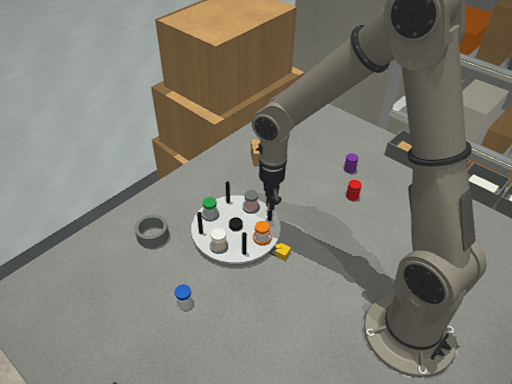

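View pics/wrist11.png

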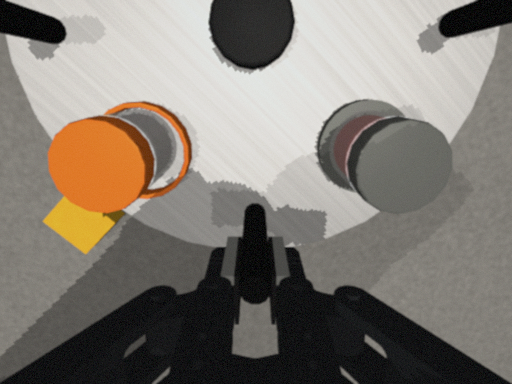

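The ring and pointer bearings agree within about 0.6° in the wrist and side views. The arm is still, and the jar is upright in its pocket at (262,232) in the side view. I'm handing it in.

```bash
python3 -c "
from station import bot
print(bot.hand_in())"
```

```text
the job is handed in; nothing more can be done
None
```

I stood the orange-lidded jar in the empty pocket, let go, then took hold of the post between it and the grey jar and turned the carousel about 68° clockwise. I handed in at about 19 s, still gripping the post (about 13 mm opening on the 14 mm post) with the arm at rest.

**Alignment:** In the last pictures the pocket ring was at −168.0° and the pointer at −168.2° to −168.6° in the wrist view. In the side view they were −169.9° and −170.4°. The two views differ by about 2° in absolute bearing, but within each view ring and pointer agree to about 0.6°.

**Jar:** It is upright, with its lid level with the green jar's just after release. It sits about 2–4 mm off-centre in the pocket, which has about 4 mm of play. By the wrist and top views the jar itself is therefore about 1.5–2° past the pointer line (2.6° by the side view). I lined up the pocket centre rather than the jar.

**Forces and other objects:** The wrist force stayed below about 7 N in every reading I took. The gripper never went near the blue-lidded jar, carton, tape, or purple and red jars, and they look undisturbed in the pictures. I did not re-measure their positions at the end.

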